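# Change the air filter: release the bayonet cartridge

## Robot

A 6-joint arm with a two-finger parallel gripper is mounted at the origin on the work surface; the furniture and walls round the work are solid. World frame = base frame: x ahead of the robot, y to its left, z up, the work surface at z = 0. Lengths are in mm, angles in rad, forces in N, time in s.
With the tool pointing down it reaches from about 325 to 850 mm from the base axis. Payload 15.5 kg.
Tool frame: the origin (TCP) lies at the very end of the fingers, on their centre line; the grasp point (between the pads) lies 19 mm behind it (grip_depth is the distance from the TCP to the grasp point, in mm); y points along the fingers, z is the direction in which the jaws open and shut, and the axes are right-handed (so a half turn about y gives the same grasp; the last joint's range is limited). The gripper opens to 91 mm and grips with 3 to 60 N. Pads are 32 mm wide; open, the fingers measure 118 mm over their backs; the gripper's body (76 mm by 178 mm) begins 60 mm behind the grasp point.
Start: joints at [1.21, 0.494, 1.345, -0, 1.302, -0.096], TCP at [163.568, 603.218, 213.915] pointing down, gripper open.
Joint ranges: [-2.91, 2.91], [-0.82, 2.16], [0.22, 2.67], [-1.22, 4.37], [0.12, 2.79], [-3.08, 3.08]. Speed limits (rad/s): [1.89, 1.89, 2.57, 3.01, 3.01, 3.01].

## Interface

Orientations are given as a unit quaternion [x, y, z, w].
In Python, from station import read_state, read_camera, finish_job, grip_depth gives the robot as it stands.
- The arm moves only by the tool servo_tool, never from a script. Its argument "targets" is a list of rows, each an object of numbers: "dx", "dy", "dz": the shift along the tool's x, y, z normalised to -1 to 1, where 1 is 80 cm; "spin": the turn about the tool's y normalised to -1 to 1, where 1 is 180 degrees; "hand": the gripper command: -1 is shut, 1 is fully open, values between are in proportion. A call has 1 to 8 rows; each row is the pose to reach, as a shift and turn from the pose measured when the call began, along the tool's axes at that moment, turning the shorter way round; what a row does not reach only later rows make up. A row lasts 1/12 s, in which the tool goes at most 41.7 mm and 7.16 degrees, less where a joint would pass 70% of its speed; a pose out of reach is approached as far as the arm can. A call with a number of a shift or a turn outside -1 to 1 is refused whole. A call with a gripper value outside its range is refused whole. The fingers move at their own pace and stop on an object; "squeeze" is the grip in N (left out, the last holds). Time passes only in rows, so rows that repeat a pose let the fingers close. It gives the time, the measured TCP pose, the force and the opening at its end, in the units of the state.
- read_state(): the state, without advancing time (a new reading comes with each control period).
- read_camera(name): name is "scene" or "top" or "wrist"; returns a dict with "image" (400x640x3 uint8, red, green, blue), "intrinsics" (3x3 intrinsics, pixels), "camera_from_world" (4x4, takes a point from world to camera coordinates); the wrist camera has in their place "T_tool_cam" (4x4, takes a point from camera to tool coordinates, whose origin is the TCP and whose axes are the tool frame's). Camera axes: x right, y up, looking along -z (the intrinsics and any distortion apply to the point x, -y, -z); pixel columns grow to the right and rows downward; lengths in mm; the calibration is good to about 2 mm. A picture is of the moment at which its call begins: read the wrist's pose just before it. There is no depth.
- finish_job(): hands the job in, once; it reports no verdict.
The state is a dict: "time": time; "qpos": joint angles; "joint_vel": joint speeds; "tau": joint torques, N m; "tool_pos": TCP position; "orientation": TCP orientation; "contact_force": force on the tool from outside, world axes, zero at the start; "moment": the same for the moment, N m; "finger_gap": finger opening in mm.
Only numpy, scipy, OpenCV 4.12 (cv2) and the standard library are available. Lean on these libraries where they do the work, as an engineer would, in place of code of your own. Each camera call takes 0.05 s, during which the arm holds its last target.

## Task

Take the used filter cartridge out of the round air-filter housing: turn it anticlockwise (seen from above), for instance by pushing one of its handle arms round, until it meets its stop with the arms over the two notches of the rim, then lift it straight out by the round knob. Keep it upright all the way and set it down gently, standing upright on a free part of the floor of the grey tool tray. Leave the roll of tape, the ink tin, the loupe and the wash bottle where they are.

Things in the scene. Friction and masses are not known exactly. Their poses are not given: they have to be found in the camera images.
- housing: Fixed filter housing: aluminium pot, 92 mm outer diameter, rim 58 mm high, on a grey 124 mm square plate; pipe stubs on local +y and -y (to 70 mm from the axis, below 40 mm). Origin on its axis at the underside, z = 0. The rim's inward ledge has two notches, along local +x and -x (a rib runs down outside below each). Inner floor 10 mm up. Two small stops under the ledge end the turn.
- cartridge: Cartridge, 0.2 kg, 95 mm high: white element 42 mm wide, black neck, two lugs, on top two arms in line (130 mm tip to tip, 16 wide, 56-67 mm above the origin). Origin: axis, underside. Arms and lugs lie along local x (half turn alike). Starts 10 mm above the housing's origin, 62-98 deg clockwise of the notches; free within 15 deg of them; stop 8 deg past. A 60 mm lift clears the rim.
- cartridge_knob (a point): Point on the cartridge's axis at mid-height of the round knob (26 mm diameter, 28 mm high, 67 to 95 mm above the cartridge's origin), 81 mm above the cartridge's origin. The handle arms pass just below the knob.
- tray: Shallow grey tool tray, fixed, 140 mm (local x) by 348 mm (local y), rim 20 mm high. Origin at the centre of its underside. Its floor is 2 mm above the origin; inside it is 126 by 334 mm.
- tape: Roll of masking tape lying flat in the tray, 102 mm across, 24 mm high, near the tray's local +y end. Origin at the centre of its underside.
- can: Ink tin with dark label, 61 mm across, 50 mm high, standing. Origin at the centre of its underside. Bystander.
- loupe: Black magnifier, 37 mm across, 44 mm high, standing. Origin at the centre of its underside. Bystander.
- bottle: Wash bottle with a bent spout, 68 x 109 x 214 mm, standing. Origin at the centre of its underside. Bystander.

How it is judged (in metres and radians):
On the way, in this order (a step that is already met when the one before it is completed fails the run):
1. the cartridge, still seated in the housing, has been turned until its arms agree with the notches within 20 degrees (angle between the x axis of cartridge and the x axis of housing, either way round below 0.35 rad and z of cartridge in the frame of housing below 0.018 m and horizontal distance between cartridge and housing below 0.01 m), for 0.1 s.
2. the cartridge has been lifted clear of the rim (z of cartridge in the frame of housing above 0.06 m), for 0.1 s.
At the end, for the whole second after the job is handed in: The cartridge stands upright (within 0.1 rad) and at rest on the floor of the tray (its underside less than 10 mm above the tray's underside), its axis less than 50 mm across and 155 mm along from the tray centre (x of cartridge in the frame of tray between -0.05 and 0.05 m and y of cartridge in the frame of tray between -0.155 and 0.155 m and z of cartridge in the frame of tray between -0.002 and 0.01 m and angle between cartridge's own z axis and vertical below 0.1 rad and linear speed of cartridge below 0.02 m/s); the robot touches nothing.
It fails at once if the cartridge is tipped by more than 0.6 rad (angle between cartridge's own z axis and vertical above 0.6 rad).
It fails at once if the cartridge is dropped (falls faster than 0.6 m/s with no finger on it) (linear speed of cartridge above 0.6 m/s and contact force between the fingers and cartridge below 0.05 N).
It fails at once if the roll of tape, the ink tin, the loupe or the wash bottle is pushed more than 3 cm from its place or tipped over (distance of any of tape, can, loupe, bottle from where it was at the start of the episode above 0.03 m or angle between any of tape, can, loupe, bottle's own z axis and vertical above 0.5 rad).
It also fails if it takes over 61 s, if anything falls off the work surface, if the arm or the gripper's body presses on something with over 40 N, if the wrist force passes 120 N, or if a joint passes its speed limit or range.

## Working session

There is one attempt and no reset: what is moved stays moved. The work goes in short steps, Python scripts to look and compute and a tool call to move; the robot and the scene stay as the last step left them, time stands still between calls to the robot, and variables do not carry over. Pictures are saved under pics/ and viewed, and the job is handed in when it is done.

Besides the shell and the picture viewer there is one more tool, called after "Emit:" in YAML: its name, and indented under it one key for each argument. servo_tool: Moves the arm, as the interface text tells. Its arguments: {"type":"object","properties":{"targets":{"type":"array","items":{"type":"object","properties":{"dx":{"type":"number"},"dy":{"type":"number"},"dz":{"type":"number"},"spin":{"type":"number"},"hand":{"type":"number"}}}},"squeeze":{"type":"number"}},"required":["targets"]}

```bash
mkdir -p pics; ls; python3 - <<'E'
from station import *
import cv2,numpy as np
print(read_state(), grip_depth)
for n in ["scene","top","wrist"]:
    c=read_camera(n); cv2.imwrite(f"pics/{n}0.png",cv2.cvtColor(c["image"],cv2.COLOR_RGB2BGR))
    print(n,{k:np.round(v,3).tolist() for k,v in c.items() if k!="image"})
E
```

```text
pics
{'time': 0.0, 'qpos': array([ 1.21050612e+00,  4.94195776e-01,  1.34617117e+00,  2.17008216e-06,
        1.30249592e+00, -9.54875005e-02]), 'joint_vel': array([-0.0006163 ,  0.00055843, -0.00029536,  0.00169025, -0.00099495,
        0.00146515]), 'tau': array([ 3.24343440e-03, -8.78833365e+01, -3.81851006e+01,  7.08554196e-02,
        5.32945921e-02, -4.58723525e-05]), 'tool_pos': array([163.42032173, 602.83960885, 213.31687701]), 'orientation': array([ 0.70135514, -0.09345096,  0.0932466 , -0.70048052]), 'contact_force': array([ 0.19970757, -0.52728294, -0.06129145]), 'moment': array([-0.01272337, -0.00899187, -0.02240669]), 'finger_gap': 91.11180402937552} 18.8
scene {'intrinsics': [[453.388, 0.0, 312.875], [0.0, 453.388, 199.322], [0.0, 0.0, 1.0]], 'camera_from_world': [[0.543, -0.84, -0.015, -273.682], [0.629, 0.395, 0.67, -286.383], [-0.556, -0.373, 0.743, -1245.864], [0.0, 0.0, 0.0, 1.0]]}
top {'intrinsics': [[454.745, 0.0, 307.193], [0.0, 454.745, 188.633], [0.0, 0.0, 1.0]], 'camera_from_world': [[-0.02, -1.0, -0.002, -48.08], [0.993, -0.02, 0.113, -413.701], [-0.113, -0.0, 0.994, -1549.011], [0.0, 0.0, 0.0, 1.0]]}
wrist {'intrinsics': [[345.27, 0.0, 313.738], [0.0, 345.27, 197.927], [0.0, 0.0, 1.0]], 'T_tool_cam': [[-0.001, -0.97, -0.244, -68.751], [0.0, 0.244, -0.97, -170.643], [1.0, -0.001, -0.0, -0.486], [0.0, 0.0, 0.0, 1.0]]}
```

View pics/scene0.png

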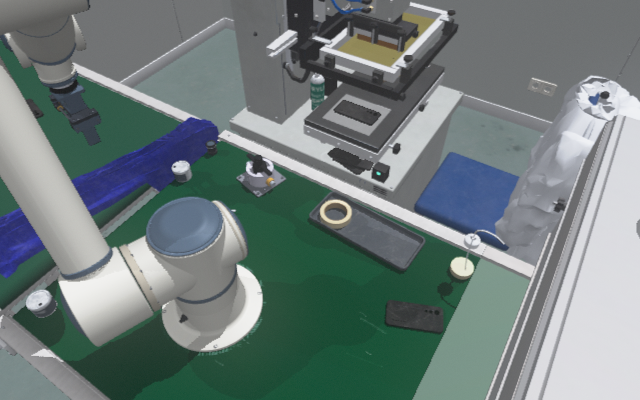

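View pics/top0.png

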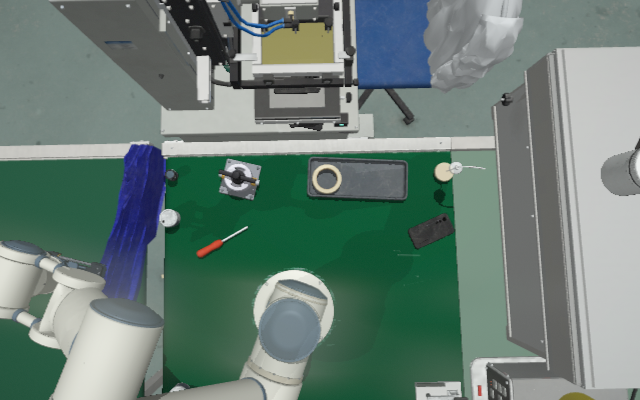

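View pics/wrist0.png

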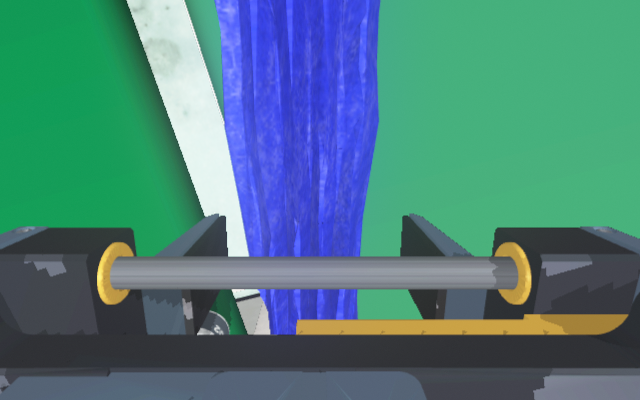

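The top view shows the housing at about (239,179), the tray at (357,180) with the tape at (327,180), the tin at (170,217), the loupe at (172,176), and the bottle at (445,172). I'll enlarge these.

```bash
cat > h.py <<'E'
from station import *
import cv2,numpy as np
from scipy.spatial.transform import Rotation as R
def back(c,u,v,z,M=None):
    K=c["intrinsics"]; M=c["camera_from_world"] if M is None else M
    d=np.linalg.inv(K)@[u,v,1]; d=np.array([d[0],-d[1],-d[2]])
    Rw=M[:3,:3].T; o=-Rw@M[:3,3]; w=Rw@d
    return o+w*(z-o[2])/w[2]
def proj(c,p,M=None):
    K=c["intrinsics"]; M=c["camera_from_world"] if M is None else M
    q=M[:3,:3]@np.array(p,float)+M[:3,3]; q=K@[q[0],-q[1],-q[2]]; return q[:2]/q[2]
def wristM(c,s):
    T=np.eye(4);T[:3,:3]=R.from_quat(s["orientation"]).as_matrix();T[:3,3]=s["tool_pos"]
    return np.linalg.inv(T@c["T_tool_cam"])
def save(c,name,box=None,f=1):
    im=cv2.cvtColor(c["image"],cv2.COLOR_RGB2BGR)
    if box: im=im[box[1]:box[3],box[0]:box[2]]
    cv2.imwrite("pics/"+name,cv2.resize(im,None,fx=f,fy=f,interpolation=cv2.INTER_CUBIC))
E
python3 - <<'E'
from h import *
t=read_camera("top"); save(t,"t1.png",(150,140,250,230),8); save(t,"t2.png",(290,140,490,230),4)
s=read_camera("scene"); save(s,"s1.png",(160,130,300,210),5)
print(back(t,239,179,77),back(t,357,180,20),back(t,327,180,24))
print(R.from_quat(read_state()["orientation"]).as_matrix().round(3))
E
```

```text
[443.63239558 171.23704743  77.        ] [ 439.68879024 -229.8743871    20.        ] [ 441.27353156 -125.57677483   24.        ]
[[ 0.965 -0.     0.262]
 [-0.262 -0.     0.965]
 [-0.    -1.    -0.001]]
```

View pics/t1.png

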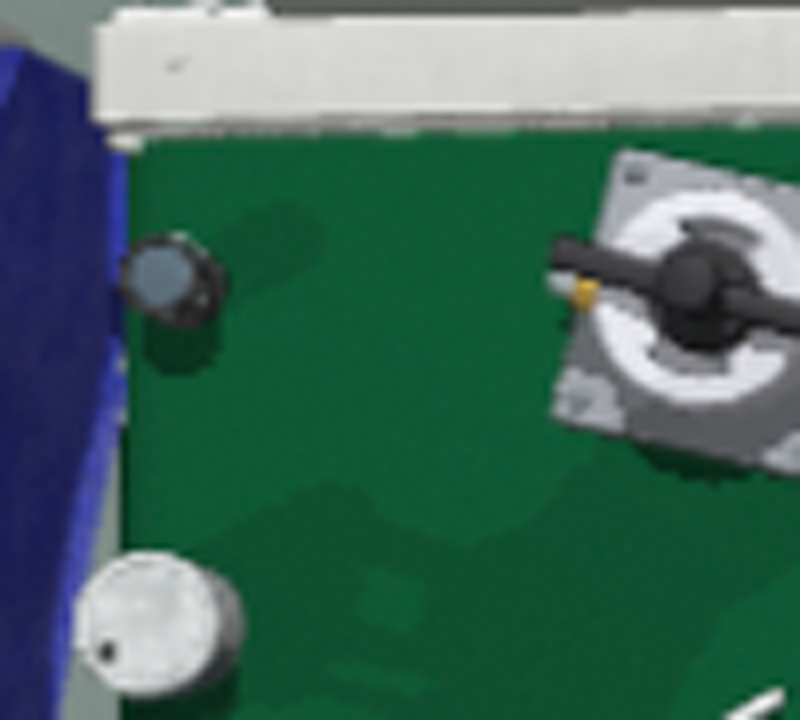

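View pics/t2.png

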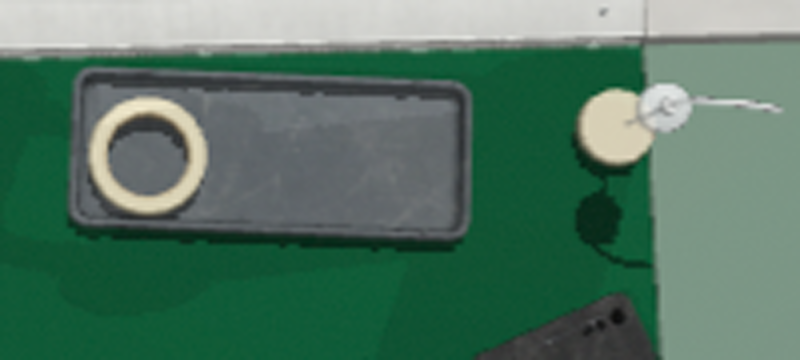

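View pics/s1.png

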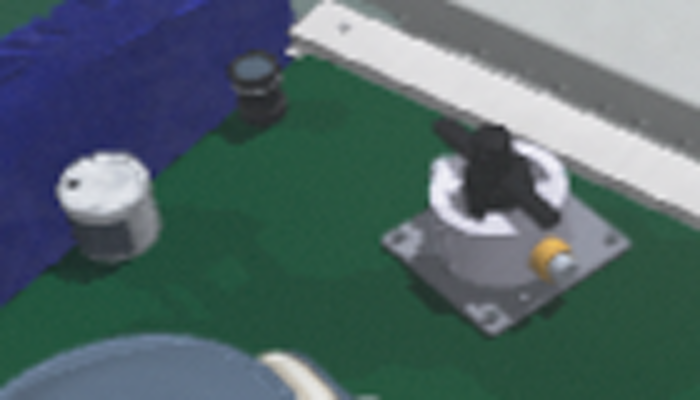

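The arms lie roughly 95° clockwise of the notches. Next I'll bring the wrist over the housing, with the jaws across the arms. That way the fingertips can drive the arms while holding the knob.

Emit:
servo_tool:
  targets:
    - {"dx": 0.479,"dy": 0,"dz": -0.429,"spin": 0.516,"hand": 1}
    - {"dx": 0.479,"dy": 0,"dz": -0.429,"spin": 0.516,"hand": 1}
    - {"dx": 0.479,"dy": 0,"dz": -0.429,"spin": 0.516,"hand": 1}
    - {"dx": 0.479,"dy": 0,"dz": -0.429,"spin": 0.516,"hand": 1}
    - {"dx": 0.479,"dy": 0,"dz": -0.429,"spin": 0.516,"hand": 1}
    - {"dx": 0.479,"dy": 0,"dz": -0.429,"spin": 0.516,"hand": 1}
    - {"dx": 0.479,"dy": 0,"dz": -0.429,"spin": 0.516,"hand": 1}
    - {"dx": 0.479,"dy": 0,"dz": -0.429,"spin": 0.516,"hand": 1}

```text
time: 0.92
tool_pos: [345.5, 321.8, 214.0]
orientation: [-0.569, 0.42, -0.42, 0.569]
contact_force: [0.4, 1.0, -0.2]
finger_gap: 91.2
```

```bash
cat >> h.py <<'E'
def delta(s,target,jaw=None):
    """normalised dx,dy,dz,spin to reach TCP target (world) with jaw angle deg"""
    m=R.from_quat(s["orientation"]).as_matrix(); d=m.T@(np.array(target)-s["tool_pos"])/800
    a=np.degrees(np.arctan2(m[1,2],m[0,2])); sp=None
    if jaw is not None: sp=-((jaw-a+90)%180-90)/180
    return d.round(4),sp,"jaw",a.round(2),"tilt",m[:,1].round(3)
E
python3 - <<'E'
from h import *
s=read_state(); print(s["tool_pos"],s["time"],s["qpos"].round(2),delta(s,[443,171,213],-18))
E
```

```text
[345.54665266 321.79015399 213.99446324] 0.9167 [ 0.62  0.28  1.71 -0.    1.15  0.32] (array([0.2161, 0.0013, 0.0607]), np.float64(0.19552188104988946), 'jaw', np.float64(17.19), 'tilt', array([ 0., -0., -1.]))
```

Emit:
servo_tool:
  targets:
    - {"dx": 0.216,"dy": 0.001,"dz": 0.061,"spin": 0.1955}
    - {"dx": 0.216,"dy": 0.001,"dz": 0.061,"spin": 0.1955}
    - {"dx": 0.216,"dy": 0.001,"dz": 0.061,"spin": 0.1955}
    - {"dx": 0.216,"dy": 0.001,"dz": 0.061,"spin": 0.1955}
    - {"dx": 0.216,"dy": 0.001,"dz": 0.061,"spin": 0.1955}
    - {"dx": 0.216,"dy": 0.001,"dz": 0.061,"spin": 0.1955}
    - {"dx": 0.216,"dy": 0.001,"dz": 0.061,"spin": 0.1955}
    - {"dx": 0.216,"dy": 0.001,"dz": 0.061,"spin": 0.1955}

```text
$.targets[0]: bad value
```

```bash
python3 - <<'E'
from h import *
s=read_state(); c=read_camera("wrist"); save(c,"w1.png",(150,50,480,330),2.4)
t=read_camera("top"); save(t,"t3.png",(200,145,280,215),8)
print(s["tool_pos"],s["time"],s["qpos"].round(2),delta(s,[443,171,213],-18))
M=wristM(c,s); print(proj(c,[443,171,105],M))
E
```

```text
[345.54665266 321.79015399 213.99446324] 0.9167 [ 0.62  0.28  1.71 -0.    1.15  0.32] (array([0.2161, 0.0013, 0.0607]), np.float64(0.19552188104988946), 'jaw', np.float64(17.19), 'tilt', array([ 0., -0., -1.]))
[364.814853  370.9957841]
```

View pics/w1.png

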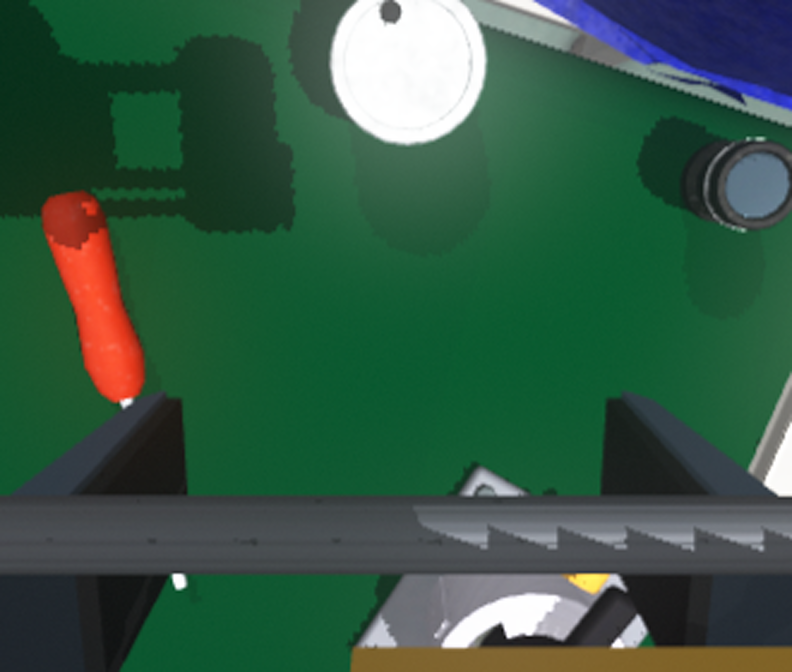

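The first move came up short and this one was refused because it had no "hand" value. The picture shows the housing low in frame at about (520,620), with the tin and loupe well clear.

Emit:
servo_tool:
  targets:
    - {"dx": 0.216,"dy": 0.001,"dz": 0.061,"spin": 0.1955,"hand": 1}
    - {"dx": 0.216,"dy": 0.001,"dz": 0.061,"spin": 0.1955,"hand": 1}
    - {"dx": 0.216,"dy": 0.001,"dz": 0.061,"spin": 0.1955,"hand": 1}
    - {"dx": 0.216,"dy": 0.001,"dz": 0.061,"spin": 0.1955,"hand": 1}
    - {"dx": 0.216,"dy": 0.001,"dz": 0.061,"spin": 0.1955,"hand": 1}
    - {"dx": 0.216,"dy": 0.001,"dz": 0.061,"spin": 0.1955,"hand": 1}
    - {"dx": 0.216,"dy": 0.001,"dz": 0.061,"spin": 0.1955,"hand": 1}
    - {"dx": 0.216,"dy": 0.001,"dz": 0.061,"spin": 0.1955,"hand": 1}

```text
time: 1.68
tool_pos: [444.1, 168.8, 213.4]
orientation: [0.415, -0.572, 0.573, -0.415]
contact_force: [0.0, -0.4, 0.9]
finger_gap: 91.2
```

```bash
python3 - <<'E'
from h import *
s=read_state(); c=read_camera("wrist"); save(c,"w2.png",(200,80,440,280),3)
print(s["tool_pos"],s["time"],s["qpos"].round(2),delta(s,[443,171,213],-18))
M=wristM(c,s); print(proj(c,[443,171,105],M))
E
```

```text
[444.10962872 168.78884744 213.35620894] 1.6833 [ 0.24  0.28  1.7  -0.    1.15  0.56] (array([-0.0022,  0.0004, -0.0022]), np.float64(-0.0007509660299628567), 'jaw', np.float64(-18.14), 'tilt', array([ 0.   , -0.001, -1.   ]))
[311.76270675 193.06293441]
```

View pics/w2.png

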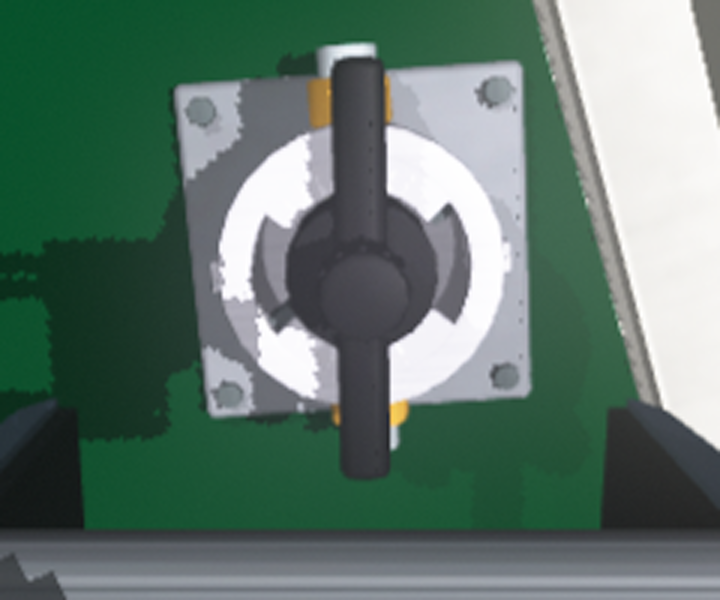

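The arms run vertically in the crop, from (357,60) to (365,478), with the knob top at (365,290). The notches sit left and right at (270,270) and (455,262).

```bash
python3 - <<'E'
from h import *
s=read_state(); c=read_camera("wrist"); M=wristM(c,s)
b=lambda u,v,z:back(c,200+u/3,80+v/3,z,M)
a1=b(357,60,77);a2=b(365,478,77);print("arms",a1,a2,(a1+a2)/2,np.linalg.norm(a1-a2),np.degrees(np.arctan2(*(a1-a2)[[1,0]])))
print("knob",b(365,290,105))
P=[b(*p,6) for p in [(178,87),(522,62),(530,395),(210,415)]]
print("plate",np.mean(P,0),[np.linalg.norm(P[i]-P[i-1]).round(1) for i in range(4)])
for i,j in((0,1),(3,2),(1,2),(0,3)): print(np.degrees(np.arctan2(*(P[j]-P[i])[[1,0]])).round(1))
n1=b(270,268,56);n2=b(455,262,56);print("notch",n1,n2,np.degrees(np.arctan2(*(n2-n1)[[1,0]])))
p1=b(348,85,20);p2=b(375,425,20);print("pipes",np.degrees(np.arctan2(*(p1-p2)[[1,0]])))
E
```

```text
arms [472.07741687 240.84100898  77.        ] [435.59067175 119.38235044  77.        ] [453.83404431 180.11167971  77.        ] 126.82069351734368 73.27948803364035
knob [454.89018015 181.88725365 105.        ]
plate [454.73583724 179.57179365   6.        ] [np.float64(121.5), np.float64(121.5), np.float64(122.2), np.float64(122.1)]
-14.1
-14.4
-104.2
-104.5
notch [426.51486088 189.01774931  56.        ] [483.3170577  172.49892512  56.        ] -16.21512398012722
pipes 76.70828294225629
```

```bash
python3 - <<'E'
from h import *
s=read_state(); print(delta(s,[454.5,180.5,70],-16.7))
E
```

```text
(array([-0.0177,  0.1793,  0.008 ]), np.float64(-0.00778892175744864), 'jaw', np.float64(-18.1), 'tilt', array([ 0.   , -0.001, -1.   ]))
```

Emit:
servo_tool:
  targets:
    - {"dx": -0.0177,"dy": 0.05,"dz": 0.008,"spin": -0.008,"hand": 1}
    - {"dx": -0.0177,"dy": 0.09,"dz": 0.008,"spin": -0.008,"hand": 1}
    - {"dx": -0.0177,"dy": 0.12,"dz": 0.008,"spin": -0.008,"hand": 1}
    - {"dx": -0.0177,"dy": 0.15,"dz": 0.008,"spin": -0.008,"hand": 1}
    - {"dx": -0.0177,"dy": 0.17,"dz": 0.008,"spin": -0.008,"hand": 1}
    - {"dx": -0.0177,"dy": 0.179,"dz": 0.008,"spin": -0.008,"hand": 1}
    - {"dx": -0.0177,"dy": 0.179,"dz": 0.008,"spin": -0.008,"hand": 1}

```text
time: 2.37
tool_pos: [453.4, 181.0, 69.1]
orientation: [0.424, -0.567, 0.567, -0.422]
contact_force: [0.0, 0.3, -0.2]
finger_gap: 91.2
```

```bash
python3 - <<'E'
from h import *
s=read_state(); c=read_camera("wrist"); save(c,"w3.png",None,1.25)
print(s["contact_force"],delta(s,[454.5,180.5,70],-16.7))
E
```

```text
[ 0.00722339  0.315328   -0.21069102] (array([ 0.0002, -0.0011,  0.0015]), np.float64(0.0008498408278064239), 'jaw', np.float64(-16.55), 'tilt', array([-0.002, -0.002, -1.   ]))
```

View pics/w3.png

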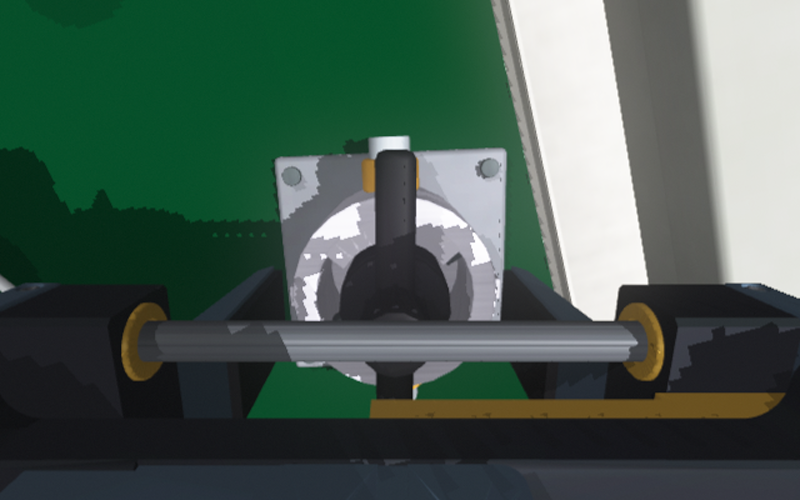

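The knob at about (393,330) is centred between the fingers at 275 and 510. I'll close on it.

Emit:
servo_tool:
  squeeze: 25
  targets:
    - {"dx": 0,"dy": -0.001,"dz": 0.0015,"hand": -1}
    - {"dx": 0,"dy": -0.001,"dz": 0.0015,"hand": -1}
    - {"dx": 0,"dy": -0.001,"dz": 0.0015,"hand": -1}
    - {"dx": 0,"dy": -0.001,"dz": 0.0015,"hand": -1}
    - {"dx": 0,"dy": -0.001,"dz": 0.0015,"hand": -1}
    - {"dx": 0,"dy": -0.001,"dz": 0.0015,"hand": -1}
    - {"dx": 0,"dy": -0.001,"dz": 0.0015,"hand": -1}
    - {"dx": 0,"dy": -0.001,"dz": 0.0015,"hand": -1}

```text
$.targets[0]: bad value
```

Emit:
servo_tool:
  squeeze: 25
  targets:
    - {"dx": 0,"dy": -0.001,"dz": 0.0015,"spin": 0,"hand": -1}
    - {"dx": 0,"dy": -0.001,"dz": 0.0015,"spin": 0,"hand": -1}
    - {"dx": 0,"dy": -0.001,"dz": 0.0015,"spin": 0,"hand": -1}
    - {"dx": 0,"dy": -0.001,"dz": 0.0015,"spin": 0,"hand": -1}
    - {"dx": 0,"dy": -0.001,"dz": 0.0015,"spin": 0,"hand": -1}
    - {"dx": 0,"dy": -0.001,"dz": 0.0015,"spin": 0,"hand": -1}
    - {"dx": 0,"dy": -0.001,"dz": 0.0015,"spin": 0,"hand": -1}
    - {"dx": 0,"dy": -0.001,"dz": 0.0015,"spin": 0,"hand": -1}

```text
time: 3.08
tool_pos: [455.6, 180.7, 71.4]
orientation: [0.423, -0.566, 0.567, -0.423]
contact_force: [-5.3, -2.7, 34.7]
finger_gap: 41.0
```

Emit:
servo_tool:
  targets:
    - {"dx": 0,"dy": -0.001,"dz": 0,"spin": 0,"hand": -0.2}
    - {"dx": 0,"dy": -0.001,"dz": 0,"spin": 0,"hand": 0}
    - {"dx": 0,"dy": -0.006,"dz": 0,"spin": 0,"hand": 0}

```text
time: 3.33
tool_pos: [455.1, 180.6, 75.9]
orientation: [0.423, -0.567, 0.567, -0.422]
contact_force: [-0.8, 0.1, 0.1]
finger_gap: 45.1
```

```bash
python3 - <<'E'
from h import *
s=read_state(); c=read_camera("wrist"); save(c,"w4.png",(160,80,480,320),2.5)
c=read_camera("scene"); save(c,"s4.png",(230,130,310,210),7)
print(s["contact_force"],s["finger_gap"],delta(s,[454.5,180.5,70],-16.7))
E
```

```text
[-0.76417569  0.08656925  0.09436219] 45.07646846526637 (array([ 0.0003,  0.0073, -0.0007]), np.float64(0.0007237477291112447), 'jaw', np.float64(-16.57), 'tilt', array([-0.001, -0.002, -1.   ]))
```

View pics/w4.png

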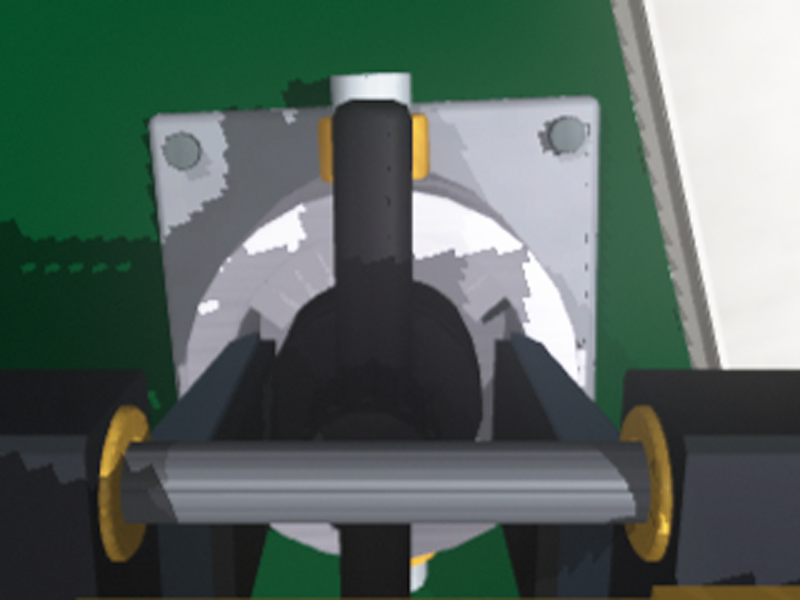

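View pics/s4.png

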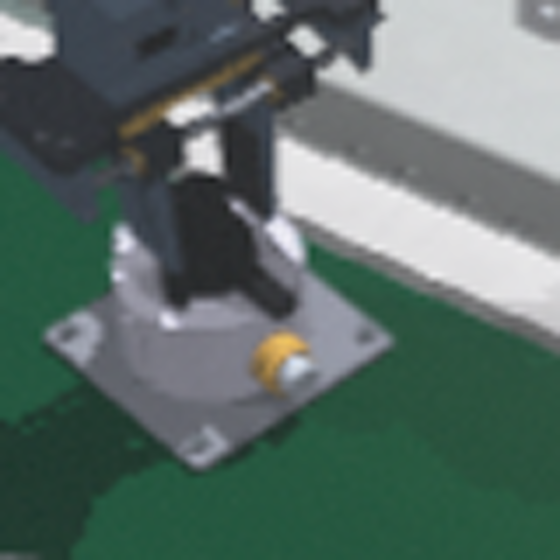

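The black hub beside the arms is about 42 mm wide, so at that depth the fingers closed on the hub instead of the knob. I'll raise so the tips are at z≈79, just above the arms, and close again.

Emit:
servo_tool:
  squeeze: 40
  targets:
    - {"dx": 0,"dy": -0.004,"dz": 0,"spin": 0,"hand": 0}
    - {"dx": 0,"dy": -0.004,"dz": 0,"spin": 0,"hand": -1}
    - {"dx": 0,"dy": -0.004,"dz": 0,"spin": 0,"hand": -1}
    - {"dx": 0,"dy": -0.004,"dz": 0,"spin": 0,"hand": -1}
    - {"dx": 0,"dy": -0.004,"dz": 0,"spin": 0,"hand": -1}
    - {"dx": 0,"dy": -0.004,"dz": 0,"spin": 0,"hand": -1}

```text
time: 3.93
tool_pos: [456.0, 180.8, 79.8]
orientation: [0.423, -0.566, 0.567, -0.423]
contact_force: [0.2, -0.5, -0.9]
finger_gap: 25.2
```

Emit:
servo_tool:
  targets:
    - {"dx": 0,"dy": 0,"dz": 0,"spin": -0.02,"hand": -1}
    - {"dx": 0,"dy": 0,"dz": 0,"spin": -0.04,"hand": -1}
    - {"dx": 0,"dy": 0,"dz": 0,"spin": -0.06,"hand": -1}
    - {"dx": 0,"dy": 0,"dz": 0,"spin": -0.08,"hand": -1}
    - {"dx": 0,"dy": 0,"dz": 0,"spin": -0.1,"hand": -1}
    - {"dx": 0,"dy": 0,"dz": 0,"spin": -0.12,"hand": -1}
    - {"dx": 0,"dy": 0,"dz": 0,"spin": -0.14,"hand": -1}
    - {"dx": 0,"dy": 0,"dz": 0,"spin": -0.16,"hand": -1}

```text
time: 4.6
tool_pos: [456.2, 180.7, 79.8]
orientation: [-0.551, 0.442, -0.444, 0.551]
contact_force: [0.7, -1.5, 0.5]
finger_gap: 24.9
```

```bash
python3 - <<'E'
from h import *
s=read_state(); c=read_camera("wrist"); save(c,"w5.png",(160,80,480,320),2.5)
print(s["contact_force"],s["moment"],s["finger_gap"],delta(s,[454.5,180.5,79.8],-16.7))
E
```

```text
[ 0.67523607 -1.50350133  0.54269566] [-0.37750546 -0.24545864 -0.04988533] 24.902905135270693 (array([-0.0002, -0.    , -0.0021]), np.float64(0.16174031635304228), 'jaw', np.float64(12.41), 'tilt', array([ 0.002, -0.001, -1.   ]))
```

View pics/w5.png

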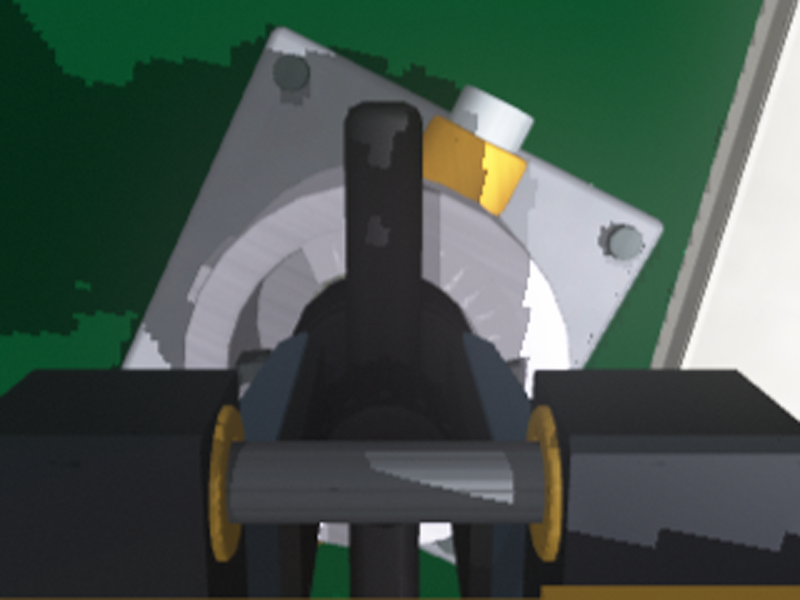

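The cartridge turns with the gripper: the arm stays vertical in the picture while the housing has turned. I'll carry on.

Emit:
servo_tool:
  targets:
    - {"dx": 0,"dy": 0,"dz": 0,"spin": -0.025,"hand": -1}
    - {"dx": 0,"dy": 0,"dz": 0,"spin": -0.05,"hand": -1}
    - {"dx": 0,"dy": 0,"dz": 0,"spin": -0.075,"hand": -1}
    - {"dx": 0,"dy": 0,"dz": 0,"spin": -0.1,"hand": -1}
    - {"dx": 0,"dy": 0,"dz": 0,"spin": -0.125,"hand": -1}
    - {"dx": 0,"dy": 0,"dz": 0,"spin": -0.15,"hand": -1}
    - {"dx": 0,"dy": 0,"dz": 0,"spin": -0.175,"hand": -1}
    - {"dx": 0,"dy": 0,"dz": 0,"spin": -0.2,"hand": -1}

```text
time: 5.32
tool_pos: [455.7, 180.6, 79.8]
orientation: [0.662, -0.248, 0.249, -0.662]
contact_force: [-4.3, -1.3, 5.7]
finger_gap: 25.5
```

Emit:
servo_tool:
  targets:
    - {"dx": 0,"dy": 0,"dz": 0,"spin": -0.02,"hand": -1}
    - {"dx": 0,"dy": 0,"dz": 0,"spin": -0.04,"hand": -1}
    - {"dx": 0,"dy": 0,"dz": 0,"spin": -0.06,"hand": -1}
    - {"dx": 0,"dy": 0,"dz": 0,"spin": -0.08,"hand": -1}
    - {"dx": 0,"dy": 0,"dz": 0,"spin": -0.1,"hand": -1}
    - {"dx": 0,"dy": 0,"dz": 0,"spin": -0.12,"hand": -1}
    - {"dx": 0,"dy": 0,"dz": 0,"spin": -0.14,"hand": -1}
    - {"dx": 0,"dy": 0,"dz": 0,"spin": -0.155,"hand": -1}

```text
time: 5.98
tool_pos: [455.5, 180.5, 79.8]
orientation: [0.703, -0.081, 0.081, -0.702]
contact_force: [-3.1, -2.1, 5.3]
finger_gap: 25.0
```

```bash
python3 - <<'E'
from h import *
s=read_state(); c=read_camera("wrist"); save(c,"w6.png",(160,80,480,320),2.5)
M=wristM(c,s)
print(s["contact_force"],s["moment"],s["finger_gap"],s["tool_pos"],delta(s,[454.5,180.5,79.8],78.7))
E
```

```text
[-3.0583861  -2.10070442  5.28162603] [-0.35251208  0.46912767 -0.22182676] 25.048651153771203 [455.45090224 180.46624955  79.79549115] (array([-0.0012, -0.    , -0.0002]), np.float64(-0.010491133630775648), 'jaw', np.float64(76.81), 'tilt', array([ 0.   , -0.002, -1.   ]))
```

View pics/w6.png

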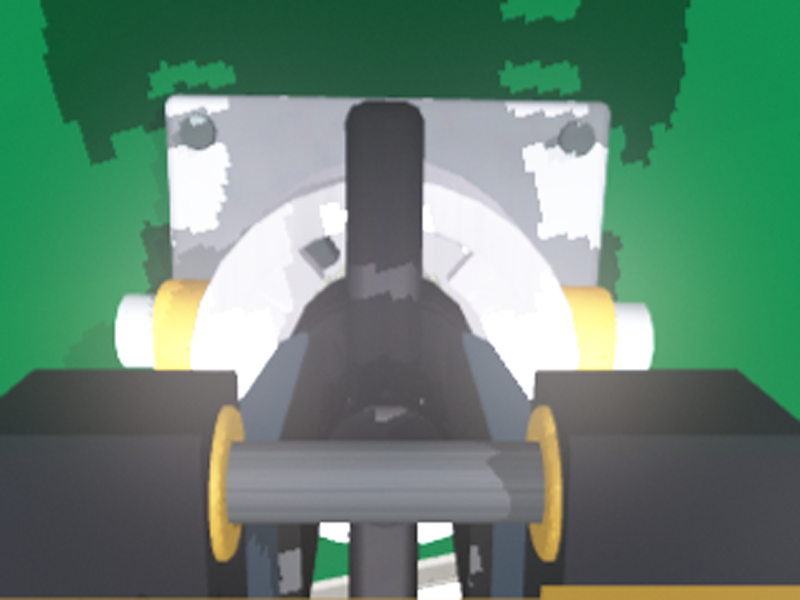

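The arm now lies over the notch at about (385,240), roughly 1–2° past centre. I'll ease it on to the stop.

Emit:
servo_tool:
  targets:
    - {"dx": 0,"dy": 0,"dz": 0,"spin": -0.01,"hand": -1}
    - {"dx": 0,"dy": 0,"dz": 0,"spin": -0.02,"hand": -1}
    - {"dx": 0,"dy": 0,"dz": 0,"spin": -0.03,"hand": -1}
    - {"dx": 0,"dy": 0,"dz": 0,"spin": -0.036,"hand": -1}
    - {"dx": 0,"dy": 0,"dz": 0,"spin": -0.042,"hand": -1}
    - {"dx": 0,"dy": 0,"dz": 0,"spin": -0.042,"hand": -1}

```text
time: 6.53
tool_pos: [455.4, 180.6, 79.8]
orientation: [0.707, -0.034, 0.034, -0.706]
contact_force: [-2.2, 4.2, 2.4]
finger_gap: 25.1
```

```bash
python3 - <<'E'
from h import *
s=read_state(); c=read_camera("wrist"); save(c,"w7.png",(160,80,480,320),2.5)
print(s["contact_force"],s["moment"],s["finger_gap"],s["tool_pos"],delta(s,[454.5,180.5,79.8],78.7))
E
```

```text
[-2.16799572  4.18194531  2.44133933] [ 0.89178623  0.47181434 -0.40464721] 25.113242133868305 [455.36164143 180.59356665  79.7833818 ] (array([-0.0011, -0.    , -0.0002]), np.float64(0.0323550761723289), 'jaw', np.float64(84.52), 'tilt', array([ 0.   , -0.001, -1.   ]))
```

View pics/w7.png

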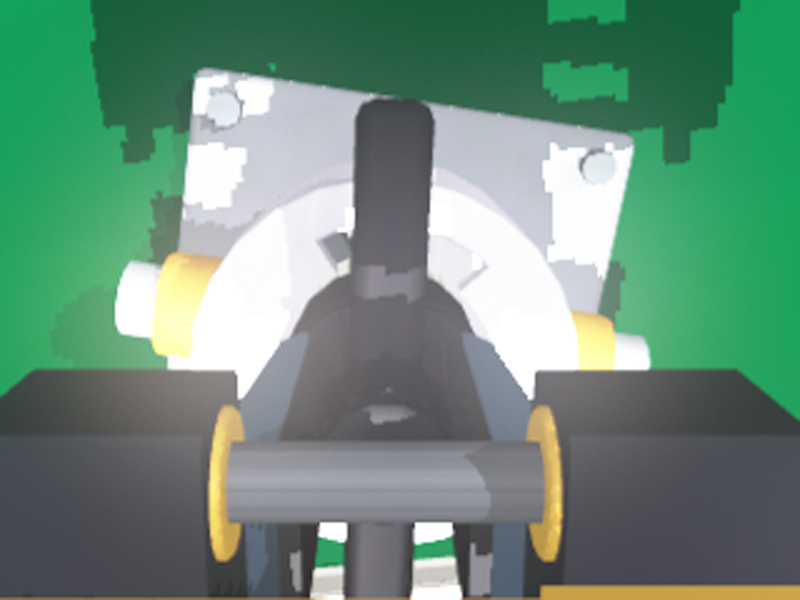

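The arm has begun to lag the jaws slightly and the turning moment has doubled to 0.40 N m, so it has met the stop. I'll back off 5° to centre it in the notches, then lift.

Emit:
servo_tool:
  targets:
    - {"dx": 0,"dy": 0,"dz": 0,"spin": 0.015,"hand": -1}
    - {"dx": 0,"dy": 0,"dz": 0,"spin": 0.03,"hand": -1}
    - {"dx": 0,"dy": -0.005,"dz": 0,"spin": 0.03,"hand": -1}
    - {"dx": 0,"dy": -0.015,"dz": 0,"spin": 0.03,"hand": -1}
    - {"dx": 0,"dy": -0.025,"dz": 0,"spin": 0.03,"hand": -1}
    - {"dx": 0,"dy": -0.035,"dz": 0,"spin": 0.03,"hand": -1}

```text
time: 7.08
tool_pos: [455.4, 180.6, 108.7]
orientation: [0.704, -0.067, 0.067, -0.703]
contact_force: [0.4, -0.6, -2.0]
finger_gap: 25.2
```

```bash
python3 - <<'E'
from h import *
s=read_state(); c=read_camera("wrist"); save(c,"w8.png",(160,80,480,320),2.5)
print(s["contact_force"],s["moment"],s["finger_gap"],s["tool_pos"])
E
```

```text
[ 0.39684091 -0.61561601 -1.99449788] [0.01623652 0.00694206 0.01794567] 25.156132944296985 [455.4483407  180.57108187 108.73284632]
```

View pics/w8.png

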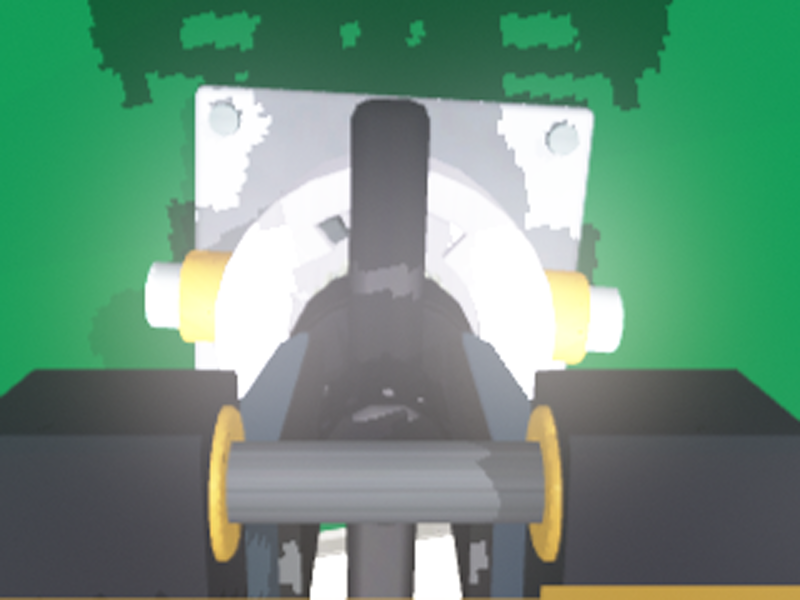

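It comes out freely, with a load of about 2 N, which matches the cartridge's weight. I'll lift on, and measure the tray.

Emit:
servo_tool:
  targets:
    - {"dx": 0,"dy": -0.015,"dz": 0,"spin": 0,"hand": -1}
    - {"dx": 0,"dy": -0.03,"dz": 0,"spin": 0,"hand": -1}
    - {"dx": 0,"dy": -0.05,"dz": 0,"spin": 0,"hand": -1}
    - {"dx": 0,"dy": -0.07,"dz": 0,"spin": 0,"hand": -1}
    - {"dx": 0,"dy": -0.09,"dz": 0,"spin": 0,"hand": -1}
    - {"dx": 0,"dy": -0.1,"dz": 0,"spin": 0,"hand": -1}
    - {"dx": 0,"dy": -0.1,"dz": 0,"spin": 0,"hand": -1}

```text
time: 7.72
tool_pos: [456.9, 181.1, 191.8]
orientation: [-0.704, 0.065, -0.069, 0.704]
contact_force: [0.6, -0.1, -4.1]
finger_gap: 25.2
```

```bash
python3 - <<'E'
from h import *
t=read_camera("top"); save(t,"t5.png",(200,140,460,230),3); s=read_camera("scene"); save(s,"s5.png",(220,90,440,280),3.5)
P=np.array([back(t,290+u/4,140+v/4,20) for u,v in [(78,66),(471,83),(470,242),(68,230)]])
print(P,P.mean(0)); print(np.linalg.norm(P-np.roll(P,1,0),axis=1))
e=(P[1]+P[2]-P[0]-P[3]);print("long axis",np.degrees(np.arctan2(e[1],e[0])))
print("tape",back(t,290+148/4,140+155/4,24))
print("housing plate check", proj(t,[454.5,180.5,0]))
Q=np.array([back(t,290+u/4,140+v/4,20) for u,v in []]) 
st=read_state(); print(st["tool_pos"],st["contact_force"],st["finger_gap"],st["qpos"].round(2),delta(st,[445,-290,180]))
E
```

```text
[[ 525.81058271  -66.70416572   20.        ]
 [ 503.78315614 -408.98079197   20.        ]
 [ 364.78616745 -401.87009896   20.        ]
 [ 382.19601785  -55.10621373   20.        ]] [ 444.14398104 -233.16531759   20.        ]
[144.08211454 342.98468829 139.17875133 347.20065523]
long axis -93.27575369807538
tape [ 445.64006336 -125.68551153   24.        ]
housing plate check [239.66907647 178.92173103]
[455.89775143 180.80435631 189.83327075] [ 0.1217531   0.05861123 -3.43556504] 25.00716037023485 [ 0.26  0.33  1.7  -0.    1.1  -1.12] (array([ 0.0976,  0.0128, -0.5805]), None, 'jaw', np.float64(79.13), 'tilt', array([ 0.002, -0.001, -1.   ]))
```

View pics/t5.png

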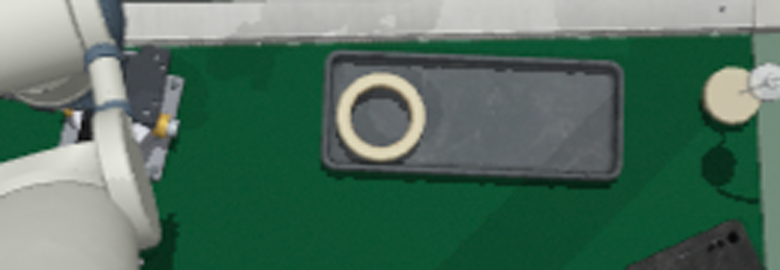

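View pics/s5.png

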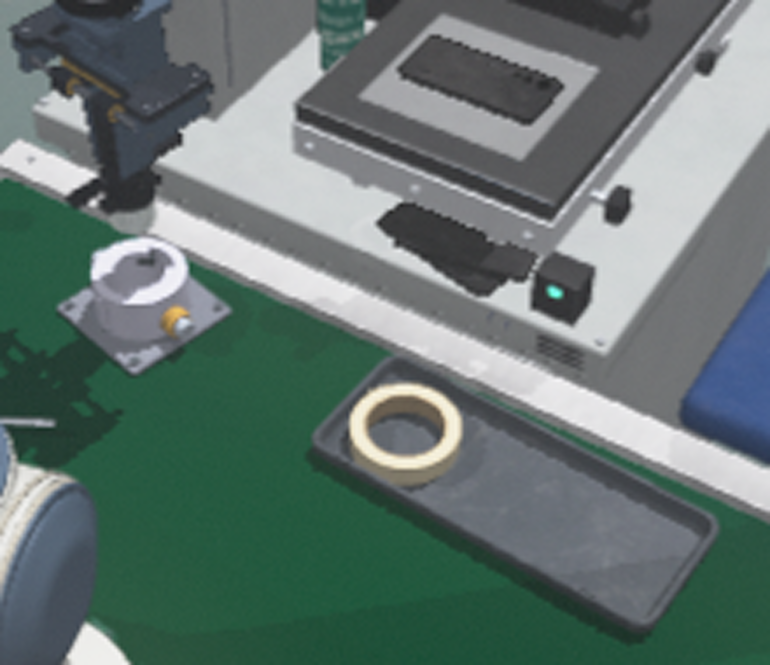

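The cartridge hangs upright, clear of the housing. Tray centre is about (444,-233), and the tape's near edge is at y≈-177. I'll place it at (440,-293), keeping the jaw angle.

```bash
python3 - <<'E'
from h import *
st=read_state(); print(delta(st,[440,-293,180],79.1))
E
```

```text
(array([ 0.0922,  0.0128, -0.5854]), np.float64(0.00014513507493521476), 'jaw', np.float64(79.13), 'tilt', array([ 0.002, -0.001, -1.   ]))
```

Emit:
servo_tool:
  targets:
    - {"dx": 0.003,"dy": 0,"dz": -0.018,"spin": 0,"hand": -1}
    - {"dx": 0.008,"dy": 0,"dz": -0.048,"spin": 0,"hand": -1}
    - {"dx": 0.014,"dy": 0,"dz": -0.086,"spin": 0,"hand": -1}
    - {"dx": 0.02,"dy": 0.002,"dz": -0.126,"spin": 0,"hand": -1}
    - {"dx": 0.026,"dy": 0.003,"dz": -0.166,"spin": 0,"hand": -1}
    - {"dx": 0.032,"dy": 0.004,"dz": -0.206,"spin": 0,"hand": -1}
    - {"dx": 0.039,"dy": 0.005,"dz": -0.246,"spin": 0,"hand": -1}
    - {"dx": 0.045,"dy": 0.006,"dz": -0.286,"spin": 0,"hand": -1}

```text
time: 8.48
tool_pos: [447.3, -52.1, 184.2]
orientation: [0.704, -0.067, 0.067, -0.704]
contact_force: [0.3, -0.1, -3.2]
finger_gap: 25.2
```

```bash
python3 - <<'E'
from h import *
st=read_state(); print(st["tool_pos"],st["contact_force"],st["finger_gap"],st["qpos"].round(2),delta(st,[440,-293,180],79.1))
E
```

```text
[447.27750858 -52.09055199 184.24816385] [ 0.30419908 -0.1091365  -3.17998558] 25.15032774856402 [-0.25  0.29  1.8  -0.    1.05 -1.63] (array([ 0.0478,  0.0055, -0.2975]), np.float64(0.00024222380373496814), 'jaw', np.float64(79.14), 'tilt', array([ 0.001, -0.001, -1.   ]))
```

Emit:
servo_tool:
  targets:
    - {"dx": 0.006,"dy": 0,"dz": -0.038,"spin": 0,"hand": -1}
    - {"dx": 0.012,"dy": 0,"dz": -0.076,"spin": 0,"hand": -1}
    - {"dx": 0.018,"dy": 0,"dz": -0.114,"spin": 0,"hand": -1}
    - {"dx": 0.024,"dy": 0,"dz": -0.152,"spin": 0,"hand": -1}
    - {"dx": 0.03,"dy": 0.002,"dz": -0.19,"spin": 0,"hand": -1}
    - {"dx": 0.037,"dy": 0.003,"dz": -0.23,"spin": 0,"hand": -1}
    - {"dx": 0.043,"dy": 0.004,"dz": -0.265,"spin": 0,"hand": -1}
    - {"dx": 0.046,"dy": 0.005,"dz": -0.285,"spin": 0,"hand": -1}

```text
time: 9.15
tool_pos: [439.9, -285.7, 179.1]
orientation: [0.704, -0.067, 0.067, -0.704]
contact_force: [0.2, -1.1, -3.5]
finger_gap: 25.1
```

Emit:
servo_tool:
  targets:
    - {"dx": 0.001,"dy": 0,"dz": -0.006,"spin": 0,"hand": -1}
    - {"dx": 0.001,"dy": 0,"dz": -0.008,"spin": 0,"hand": -1}
    - {"dx": 0.001,"dy": 0,"dz": -0.008,"spin": 0,"hand": -1}

```text
time: 9.4
tool_pos: [439.0, -291.5, 178.3]
orientation: [-0.704, 0.068, -0.067, 0.704]
contact_force: [-0.1, 0.5, -3.0]
finger_gap: 25.3
```

```bash
python3 - <<'E'
from h import *
st=read_state(); c=read_camera("wrist"); save(c,"w9.png",None,1.25); s=read_camera("scene"); save(s,"s9.png",(290,150,440,280),5)
print(st["tool_pos"],st["contact_force"],st["finger_gap"],st["qpos"].round(2),delta(st,[440,-293,73],79.1))
E
```

```text
[ 439.00893731 -291.50118932  178.31099974] [-0.05069953  0.52401963 -3.00695413] 25.250569478170004 [-0.7   0.4   1.63 -0.    1.11 -2.08] (array([ 0.0017,  0.1316, -0.0017]), np.float64(-0.0003068931030819202), 'jaw', np.float64(79.04), 'tilt', array([-0.001,  0.001, -1.   ]))
```

View pics/w9.png

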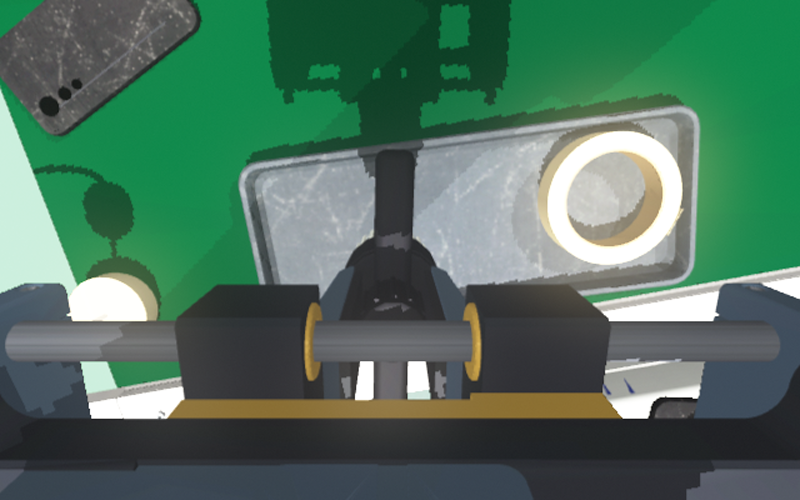

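View pics/s9.png

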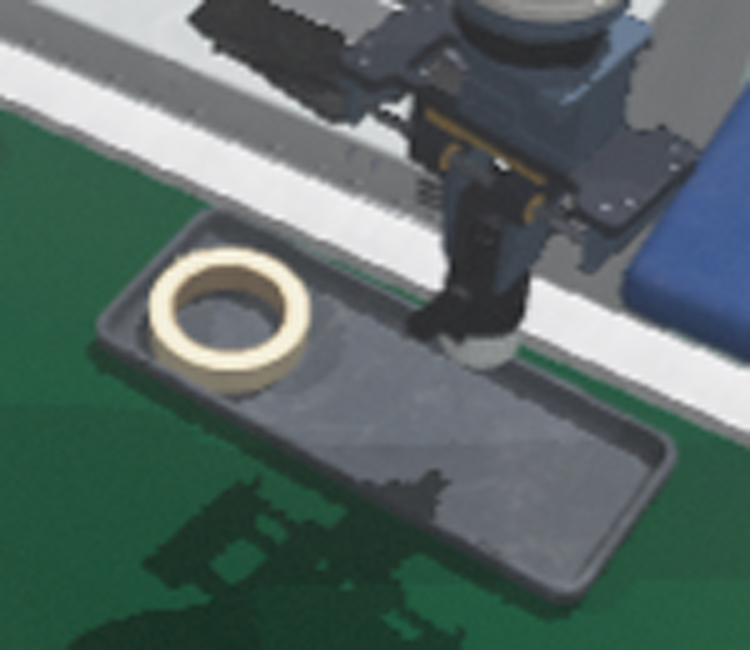

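The cartridge hangs over the free part of the tray, with the tape at (612,197) and the near tray edge running from (243,165) to (698,112). I'll check the tray position from this view.

```bash
python3 - <<'E'
from h import *
s=read_state(); c=read_camera("wrist"); M=wristM(c,s)
b=lambda u,v,z:back(c,u/1.25,v/1.25,z,M)
A=b(241,165,20);B=b(698,110,20);C=b(693,283,20);print(A,B,C,np.linalg.norm(A-B),np.linalg.norm(B-C),"centre",(A+C)/2)
print(s["tool_pos"])
E
```

```text
[ 369.0398331 -393.4156348   20.       ] [393.69077013 -55.54833634  20.        ] [527.64470775 -61.99096515  20.        ] 338.7653761280267 134.10877999430983 centre [ 448.34227043 -227.70329997   20.        ]
[ 439.32557824 -290.84988842  178.79846592]
```

Both views agree on a tray centre near (446,-230), so the placing spot is well within limits. Going down.

Emit:
servo_tool:
  targets:
    - {"dx": 0,"dy": 0.015,"dz": 0,"spin": 0,"hand": -1}
    - {"dx": 0,"dy": 0.035,"dz": 0,"spin": 0,"hand": -1}
    - {"dx": 0,"dy": 0.055,"dz": 0,"spin": 0,"hand": -1}
    - {"dx": 0,"dy": 0.075,"dz": 0,"spin": 0,"hand": -1}
    - {"dx": 0,"dy": 0.095,"dz": 0,"spin": 0,"hand": -1}
    - {"dx": 0,"dy": 0.11,"dz": 0,"spin": 0,"hand": -1}
    - {"dx": 0,"dy": 0.12,"dz": 0,"spin": 0,"hand": -1}
    - {"dx": 0,"dy": 0.124,"dz": 0,"spin": 0,"hand": -1}

```text
time: 10.22
tool_pos: [439.2, -289.9, 78.9]
orientation: [-0.704, 0.067, -0.066, 0.704]
contact_force: [-0.1, -0.2, -3.2]
finger_gap: 25.3
```

Emit:
servo_tool:
  targets:
    - {"dx": 0,"dy": 0.001,"dz": 0,"spin": 0,"hand": -1}
    - {"dx": 0,"dy": 0.002,"dz": 0,"spin": 0,"hand": -1}
    - {"dx": 0,"dy": 0.003,"dz": 0,"spin": 0,"hand": -1}
    - {"dx": 0,"dy": 0.003,"dz": 0,"spin": 0,"hand": -1}

```text
time: 10.55
tool_pos: [439.5, -290.0, 77.0]
orientation: [-0.704, 0.067, -0.066, 0.704]
contact_force: [0.3, 0.2, -2.3]
finger_gap: 25.3
```

Emit:
servo_tool:
  targets:
    - {"dx": 0,"dy": 0.0015,"dz": 0,"spin": 0,"hand": -1}
    - {"dx": 0,"dy": 0.003,"dz": 0,"spin": 0,"hand": -1}
    - {"dx": 0,"dy": 0.004,"dz": 0,"spin": 0,"hand": -1}
    - {"dx": 0,"dy": 0.004,"dz": 0,"spin": 0,"hand": -1}

```text
time: 10.88
tool_pos: [439.4, -290.0, 73.7]
orientation: [-0.704, 0.067, -0.066, 0.704]
contact_force: [0.3, -0.4, -3.0]
finger_gap: 25.2
```

Emit:
servo_tool:
  targets:
    - {"dx": 0,"dy": 0.001,"dz": 0,"spin": 0,"hand": -1}
    - {"dx": 0,"dy": 0.002,"dz": 0,"spin": 0,"hand": -1}
    - {"dx": 0,"dy": 0.0025,"dz": 0,"spin": 0,"hand": -1}
    - {"dx": 0,"dy": 0.0025,"dz": 0,"spin": 0,"hand": -1}

```text
time: 11.22
tool_pos: [439.6, -290.2, 72.0]
orientation: [-0.704, 0.067, -0.067, 0.704]
contact_force: [-0.6, -0.3, 3.7]
finger_gap: 25.4
```

The load went from -3.0 N to +3.7 N at the height expected for the tray floor, so the cartridge is standing. Releasing.

Emit:
servo_tool:
  targets:
    - {"dx": 0,"dy": 0,"dz": 0,"spin": 0,"hand": -0.35}
    - {"dx": 0,"dy": 0,"dz": 0,"spin": 0,"hand": -0.2}
    - {"dx": 0,"dy": 0,"dz": 0,"spin": 0,"hand": 0.2}
    - {"dx": 0,"dy": 0,"dz": 0,"spin": 0,"hand": 0.6}
    - {"dx": 0,"dy": 0,"dz": 0,"spin": 0,"hand": 0.6}
    - {"dx": 0,"dy": 0,"dz": 0,"spin": 0,"hand": 0.6}

```text
time: 11.72
tool_pos: [439.6, -290.2, 71.9]
orientation: [-0.704, 0.067, -0.067, 0.704]
contact_force: [-1.0, 0.5, 0.0]
finger_gap: 60.2
```

```bash
python3 - <<'E'
from h import *
st=read_state(); c=read_camera("wrist"); save(c,"w10.png",None,1.25); s=read_camera("scene"); save(s,"s10.png",(290,150,440,280),5)
print(st["tool_pos"],st["contact_force"],st["finger_gap"])
E
```

```text
[ 439.58689289 -290.21056092   71.94719989] [-0.95873651  0.51169405  0.00967533] 60.19525383783541
```

View pics/w10.png

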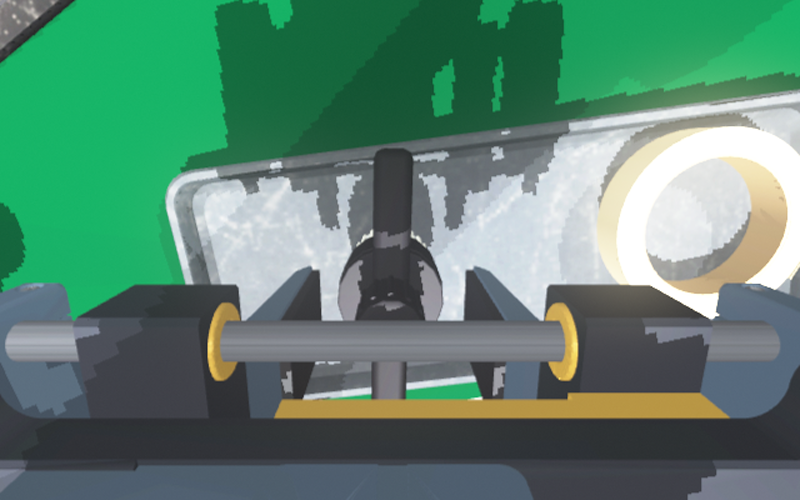

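View pics/s10.png

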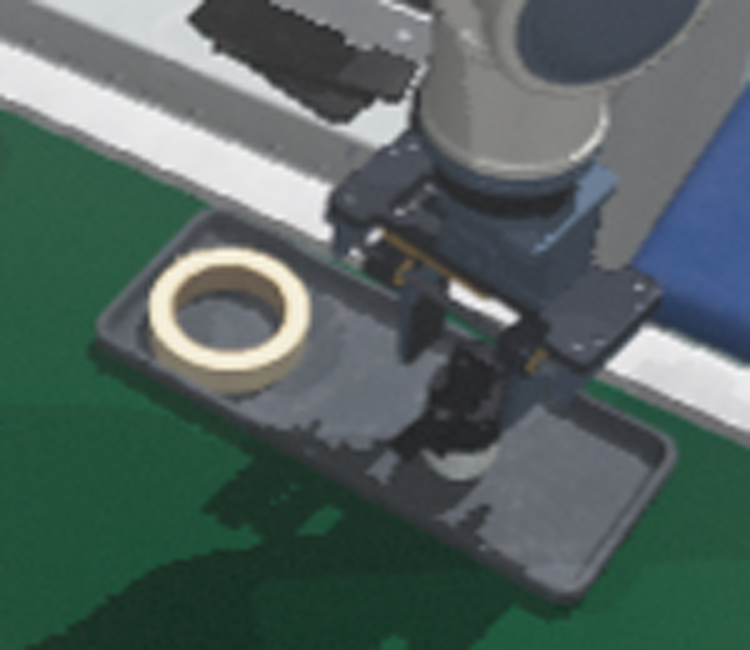

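The cartridge stands upright in the tray. The knob is at about (392,310), midway between the open fingers at 315 and 470. I'll go straight up.

Emit:
servo_tool:
  targets:
    - {"dx": 0,"dy": -0.015,"dz": 0,"spin": 0,"hand": 0.6}
    - {"dx": 0,"dy": -0.04,"dz": 0,"spin": 0,"hand": 0.6}
    - {"dx": 0,"dy": -0.075,"dz": 0,"spin": 0,"hand": 0.6}
    - {"dx": 0,"dy": -0.11,"dz": 0,"spin": 0,"hand": 0.6}
    - {"dx": 0,"dy": -0.15,"dz": 0,"spin": 0,"hand": 0.6}
    - {"dx": 0,"dy": -0.17,"dz": 0,"spin": 0,"hand": 0.6}
    - {"dx": 0,"dy": -0.17,"dz": 0,"spin": 0,"hand": 0.6}
    - {"dx": 0,"dy": -0.17,"dz": 0,"spin": 0,"hand": 0.6}

```text
time: 12.48
tool_pos: [439.9, -290.4, 208.6]
orientation: [0.704, -0.066, 0.067, -0.704]
contact_force: [0.5, -0.2, 0.0]
finger_gap: 73.2
```

```bash
python3 - <<'E'
from h import *
st=read_state(); c=read_camera("wrist"); save(c,"w11.png",None,1.25); s=read_camera("scene"); save(s,"s11.png",(160,120,500,290),2.35)
t=read_camera("top"); save(t,"t11.png",(140,130,500,260),2.2)
print(st["tool_pos"],st["contact_force"],st["finger_gap"]); print(proj(c,[439.5,-290.2,97],wristM(c,st))*1.25, proj(c,[439.5,-290.2,69],wristM(c,st))*1.25)
E
```

```text
[ 439.8844314  -290.44103758  208.61277162] [ 0.52466772 -0.22508287  0.02012875] 73.16717881908909
[393.23221269 243.23915764] [393.18072714 234.25221958]
```

View pics/w11.png

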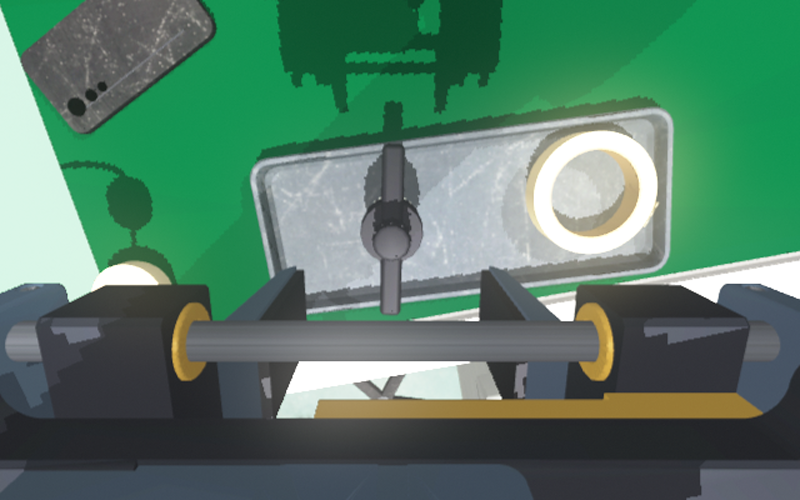

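View pics/s11.png

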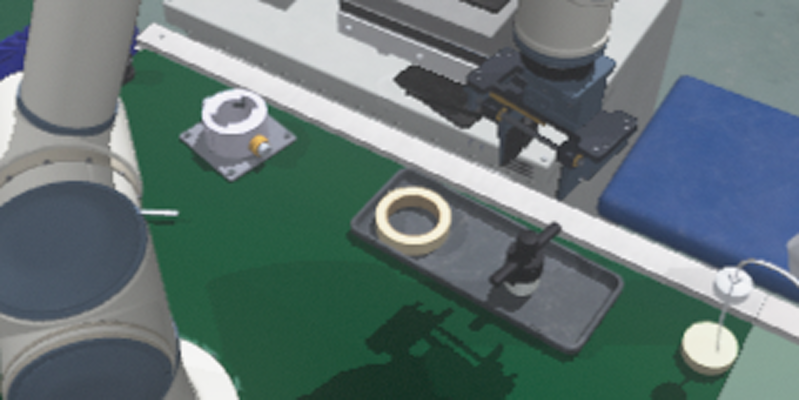

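View pics/t11.png

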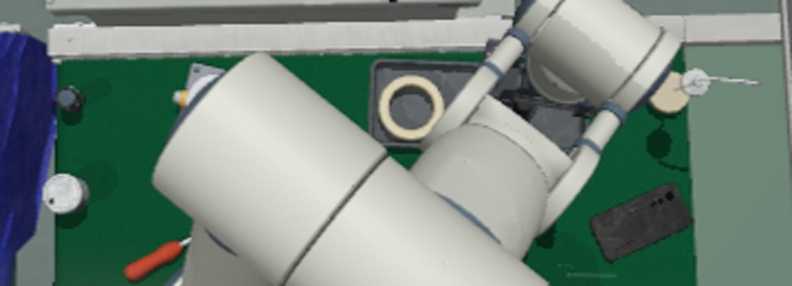

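The cartridge stands upright in the tray: its knob is at (392,242), against a predicted (393,243). The tape, tin, loupe and bottle are in place, and the gripper is clear above it. Handing in.

```bash
python3 - <<'E'
from station import *
print(read_state()["joint_vel"].round(3)); print(finish_job())
E
```

```text
[0.    0.005 0.    0.001 0.001 0.001]
the job is handed in; nothing more can be done
None
```

The used filter cartridge is out of the housing and standing upright in the free part of the tool tray. I handed the job in after about 13 s of robot time; it reports no verdict.

**What I did:** I gripped the cartridge by its knob and turned it anticlockwise about 100° to its stop. I then backed off 5° so the arms sat over the notches, lifted it straight out, and carried it upright to about (440, -290) mm. It touched down gently, I released it, and the gripper rose about 137 mm clear.

**Last checks:**
- **Upright and in place:** the knob appears within about 1 pixel of where an upright cartridge would put it. It stands about 60 mm along and 3 mm across from the tray centre.
- **On the floor:** the release height matches the underside resting on the tray floor, about 2 mm up.
- **Other objects:** the tape, tin, loupe and bottle look unmoved in the pictures; I did not measure their positions again.
- **Robot:** contact force was near zero, and the arm was practically at rest.

**What went wrong on the way:**
- **Grip too low:** my first grip closed on the 42 mm wide hub instead of the knob, and pushed up with about 35 N at the wrist. I opened, raised about 10 mm and gripped the knob properly.
- **Position mismatch:** my first rough position for the housing from the top camera was about 15 mm off the wrist camera's. I used the wrist camera's.

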